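# Break down a strap-clamp set-up

## Task

The stone base held on the steel clamping plate is finished and its nut is already loose, so break the set-up down. First lift the nut off the stud and lay it in the round metal dish, then lift the strap off the stud and lay it flat in the long wooden tray. After that set the stone down in the dark steel drip tray with its bored seat upwards, and lay each of the two packing blocks flat in the recess of the wooden tray cut to its size.

Things in the scene. Friction and masses are not known exactly. Their poses are not given: they have to be found in the camera images.
- nut: steel flanged hexagon nut, 18 mm high, 24 mm across flats (a flat faces its x axis and every 60 degrees on), flange 31 mm wide, 4 mm high; 15 mm bore, no thread: it lifts straight off. It starts on the strap over the stud, a fixed upright bolt 11 mm thick in the middle of the clamping plate that ends 4 mm above the nut (82 mm over the bench). Origin: centre of its underside, z up
- strap: dark flat steel strap, 144 long (x) x 30 wide (y) x 12 mm thick, a slot 44 x 16 mm in its middle for the stud. It starts level, underside 48 mm over the bench, bridging the stone (under its +x end) and the small block (under its -x end); between them it is free for 75 mm, below too. Origin: centre of its underside, below the centre of mass
- stone_base: light grey sawn stone block, 64 (x) x 54 (y) x 36 mm high, a round seat 22 mm wide, 14 mm deep bored in the middle of its top. It starts on the clamping plate (fixed T-slotted steel plate 240 x 100 x 12 mm, long along the strap), 84 mm from the stud, one edge under the strap. Origin: centre of its underside
- large_block: the larger steel packing block, 56 (x) x 54 (y) x 20 mm high (z). At the start it lies on the clamping plate (12 mm above the bench) 64 mm from the stud, under the small block. Origin: centre of its underside
- small_block: the smaller steel packing block, 36 (x) x 40 (y) x 16 mm high (z). At the start it lies on the large block, under the strap's end. Origin: centre of its underside
- dish: round bright steel parts dish fixed to the bench, 112 mm wide at the rim, about 98 mm inside at its floor, rim 16 mm above the bench, inner floor 7 mm above the bench. Origin: centre of its underside
- strap_tray: long wooden tray fixed to the bench, 184 (x) x 70 (y) x 11 mm high, with a recess 160 (x) x 46 (y) mm, 5 mm deep, its felt-lined floor 6 mm above the bench; both long walls are cut away over the middle 50 mm to leave room for fingers. Origin: centre of its underside
- large_tray: wooden tray fixed to the bench, 96 x 94 x 11 mm high, with the larger recess, 72 (x) x 70 (y) mm, 5 mm deep, felt-lined floor 6 mm above the bench. Origin: centre of its underside
- small_tray: wooden tray fixed to the bench, 96 x 94 x 11 mm high like the other, with the smaller recess, 52 (x) x 56 (y) mm, 5 mm deep, felt-lined floor 6 mm above the bench. Origin: centre of its underside
- drip_tray: open dark-steel tray fixed to the bench, 108 (x) x 96 (y) mm, walls 3 mm thick, rim 16 mm and inner floor 8 mm above the bench. Origin: centre of its underside

How it is judged (in metres and radians):
On the way, in this order (a step that is already met when the one before it is completed fails the run):
1. the nut lies in the dish (horizontal distance between nut and dish below 0.042 m and z of nut in the frame of dish between 0 and 0.024 m), for 0.2 s.
2. the strap lies in the long tray (horizontal distance between strap and strap_tray below 0.016 m and z of strap in the frame of strap_tray between 0 and 0.009 m and angle between the x axis of strap and the x axis of strap_tray, either way round below 0.2 rad), for 0.2 s.
At the end, for the whole second after the job is handed in: nut on the dish floor (42 mm of centre); strap flat in the long recess (16 mm), along it; each block flat and level in the recess of its own tray (16 mm of centre, underside 3 mm of floor); stone level, seat up, on the drip tray floor (32 mm of centre); all at rest (all of step 1 and all of step 2 and horizontal distance between large_block and large_tray below 0.016 m and z of large_block in the frame of large_tray between 0 and 0.009 m and angle between each of large_block, small_block, stone_base's own z axis and vertical below 0.07 rad and horizontal distance between small_block and small_tray below 0.016 m and z of small_block in the frame of small_tray between 0 and 0.009 m and horizontal distance between stone_base and drip_tray below 0.032 m and z of stone_base in the frame of drip_tray between 0 and 0.012 m and linear speed of each of nut, strap, large_block, small_block, stone_base below 0.02 m/s); the robot touches nothing.
It also fails if it takes over 128 s, if anything falls off the work surface, if the arm or the gripper's body presses on something with over 40 N, if the wrist force passes 120 N, or if a joint passes its speed limit or range.

## Robot

A 6-joint arm with a two-finger parallel gripper is mounted at the origin on a cart in front of the work surface, level with it; the furniture and walls round the work are solid. World frame = base frame: x ahead of the robot, y to its left, z up, the work surface at z = 0. Lengths are in mm, angles in rad, forces in N, time in s.
With the tool pointing down it reaches from about 350 to 775 mm from the base axis. Payload 5.5 kg.
Tool frame: the origin (TCP) lies between the finger pads; the fingertips stand 8 mm ahead of it and the grasp point (between the pads) lies 11 mm behind it (tip_reach is the z of the fingertips in the tool frame, in mm); z points along the fingers, y is the line along which they close (so a half turn about z gives the same grasp; the last joint's range is limited). The gripper opens to 85 mm and grips with 20 to 120 N. Pads are 22 mm wide; open, the fingers measure 114 mm over their backs; the gripper's body (76 mm by 85 mm) begins 54 mm behind the grasp point. The pads swing forward as they close: fully open they stand 13 mm farther back than shut.
Start: joints at [-0.14, 0.313, 0.046, 1.304, 0, 1.431], TCP at [575.04, -0.015, 239.323] pointing down, gripper open.
Joint ranges: [-2.76, 2.76], [-0.86, 1.69], [-1.03, 1.26], [-2.2, 2.34], [-1.47, 1.5], [-3.14, 3.14]. Speed limits (rad/s): [2.57, 2.57, 3.14, 3.14, 3.14, 3.14].

## Interface

Orientations are given as [roll, pitch, yaw] about the fixed x, y, z axes, in that order (R = Rz(yaw) Ry(pitch) Rx(roll)).
In Python, from rig import * gives the robot as it stands.
- The arm moves only by the tool drive_tool, never from a script. Its argument "motion" is text: rows parted by semicolons, each of 7 numbers parted by spaces: the shift along the tool's x, y, z in mm, then the turn, a rotation vector about the tool's x, y, z in rad, then the closure, from -1 (fully open) to 1 (shut). A call has 1 to 12 rows; each row shifts and turns the commanded pose from where the row before left it, along the tool's axes as they then stand; what a row does not reach is not made up. A row lasts 1/12 s, in which the tool goes at most 41.7 mm and 7.16 degrees, less where a joint would pass 70% of its speed; a pose out of reach is approached as far as the arm can. A call with a gripper value outside its range is refused whole. The fingers move at their own pace and stop on an object; "force" is the grip in N (left out, the last holds). Time passes only in rows, so rows that do not move let the fingers close. It gives the time, the measured TCP pose, the force, the opening and the grip force at its end, in the units of the state.
- read_state(): the state, without advancing time (a new reading comes with each control period).
- read_camera(name): name is "scene" or "side" or "wrist"; returns a dict with "frame" (480x640x3 uint8, blue, green, red), "depth" (480x640 float32, mm along the optical axis (not along the pixel's ray), 0 where there is no reading), "K" (3x3 intrinsics, pixels), "R" (3x3) and "t" (3): a world point X has camera coordinates R X + t; the wrist camera has in their place "hand_eye" (4x4, takes a point from camera to tool coordinates, whose origin is the TCP and whose axes are the flange's). Camera axes: x right, y down, z forward; pixel columns grow to the right and rows downward; lengths in mm; the calibration is good to about 2 mm. A picture is of the moment at which its call begins: read the wrist's pose just before it.
- hand_in(): hands the job in; it is judged then, once.
Trained networks look in a picture, given as the dict that the camera call returned (one of the last four; its "shot" number tells which), for a name from the list of things; names that differ only in an ending like _2 or _b are one class to them, and where a whole thing is asked for, a point or a joint stands for the part that bears it (a point fixed in the world has none). Each returns a list of dicts, best first, with "conf" (0 to 1); they miss things now and then, are a little off and sometimes report something else, mostly with a low value. They report only what shows in the picture. A call takes as long as a camera call.
- search_frame(picture, label): "bbox" ([centre column, centre row, width, height] in pixels, round what is visible of it).
- cut_out(picture, label): "mask" (480x640 bool, what is visible of it) and "bbox" ([centre column, centre row, width, height] in pixels, round what is visible of it).
- pinpoint(picture, label): "uv" ([column, row] in pixels: a listed point, or the origin of a listed thing).
The state is a dict: "time_s": time; "joint_positions": joint angles; "qd": joint speeds; "tau": joint torques, N m; "tcp_pos": TCP position; "ee_rot": TCP orientation; "wrist_force": force on the tool from outside, world axes, zero at the start; "wrist_torque": the same for the moment, N m; "opening": opening from 0.0 (shut) to 1.0 (fully open); "gripper_force": force on a finger pad.
Only numpy, scipy, OpenCV 4.12 (cv2) and the standard library are available. Lean on these libraries where they do the work, as an engineer would, in place of code of your own. Each camera call takes 0.05 s, during which the arm holds its last target. There are 200 camera calls.

## Working session

There is one attempt and no reset: what is moved stays moved. The work goes in short steps, Python scripts to look and compute and a tool call to move; the robot and the scene stay as the last step left them, time stands still between calls to the robot, and variables do not carry over. Pictures are saved under pics/ and viewed, at most 14 in all, crops included, and the job is handed in when it is done.

Besides the shell and the picture viewer there is one more tool, called as a command line: name --argument value ..., lists and objects as JSON in quotes. drive_tool: Moves the arm, as the interface text tells. Its arguments: {"type":"object","properties":{"motion":{"type":"string"},"force":{"type":"number"}},"required":["motion"]}

```bash
ls; mkdir -p pics
cat > h.py <<'E'
from rig import *
import numpy as np, cv2
from scipy.spatial.transform import Rotation as Ro
def cam(name):
    s=read_state(); p=read_camera(name)
    if name=="wrist":
        T=np.eye(4);T[:3,:3]=Ro.from_euler('xyz',s["ee_rot"]).as_matrix();T[:3,3]=s["tcp_pos"]
        M=T@np.array(p["hand_eye"]); p["_cw"]=M
    else:
        M=np.eye(4);R=np.array(p["R"]);M[:3,:3]=R.T;M[:3,3]=-R.T@np.array(p["t"]).ravel();p["_cw"]=M
    return p
def cloud(p):
    d=p["depth"];K=np.array(p["K"]);v,u=np.mgrid[:480,:640]
    c=np.stack([(u-K[0,2])/K[0,0]*d,(v-K[1,2])/K[1,1]*d,d],-1)
    w=c@p["_cw"][:3,:3].T+p["_cw"][:3,3]; w[d<=0]=np.nan
    return w
def ray(p,uv,z):
    K=np.array(p["K"]);r=p["_cw"][:3,:3]@np.array([(uv[0]-K[0,2])/K[0,0],(uv[1]-K[1,2])/K[1,1],1]);o=p["_cw"][:3,3]
    return o+r*(z-o[2])/r[2]
E
cat > a.py <<'E'
from h import *
s=read_state();print(s)
names="nut strap stone_base large_block small_block dish strap_tray large_tray small_tray drip_tray".split()
for c in("scene","side","wrist"):
    p=cam(c);cv2.imwrite(f"pics/{c}0.png",p["frame"]);w=cloud(p)
    print(c,p["_cw"][:3,3].round(),np.array(p["K"])[0,0])
    for n in names:
        m=cut_out(p,n)
        for r in m[:2]:
            q=w[r["mask"]];q=q[~np.isnan(q[:,0])]
            if len(q)<20: continue
            z=np.percentile(q[:,2],90);t=q[abs(q[:,2]-z)<4]
            rc=cv2.minAreaRect(t[:,:2].astype(np.float32))
            print(n,round(r["conf"],2),np.round(r["bbox"]),"med",np.median(q,0).round(1),"ztop",z.round(1),"rect",np.round(rc[0],1),np.round(rc[1],1),round(rc[2],1))
E
python3 a.py
```

```text
pics
{'time_s': 0.0, 'joint_positions': array([-1.39612746e-01,  3.14000854e-01,  4.49851372e-02,  1.30360848e+00,
       -6.71908841e-06,  1.43124431e+00]), 'qd': array([-0.00053862, -0.00056793,  0.00045915,  0.00065857, -0.00204519,
        0.00066125]), 'tau': array([-2.90074182e-03, -4.80629075e+01,  2.98531097e+01,  1.95313990e-02,
       -3.83516899e-04, -4.27451073e-05]), 'tcp_pos': array([5.74502499e+02, 5.09724952e-02, 2.38411126e+02]), 'ee_rot': array([-3.13978162e+00, -2.47602328e-04,  1.57073538e+00]), 'wrist_force': array([-0.48561594, -0.79340892, -0.02549204]), 'wrist_torque': array([-0.01242755,  0.00506353, -0.01148538]), 'gripper_force': 0.0, 'opening': 1.0001180011390163}
scene [-414. -945.  918.] 570.4149773014257
strap 0.74 [290. 254.  45.  24.] med [458.6  -7.1  59.4] ztop 62.7 rect [463.6  -3.2] [ 35.3 147.9] 6.0
strap 0.31 [310. 270.  17.   9.] med [454.3 -75.8  45.4] ztop 49.8 rect [459.  -72.6] [28.2 43.6] 50.2
stone_base 0.62 [268. 253.  31.  28.] med [436.9  81.6  40.1] ztop 50.0 rect [458.8  70.2] [57.6 94.7] 6.9
large_block 0.54 [308. 275.  27.  15.] me
[... 2492 characters left out ...]
  48.1] ztop 49.3 rect [469.1 -67.1] [39.9 36.3] 3.6
small_block 0.16 [182. 118.  88.  88.] med [462.1  89.   48.2] ztop 49.4 rect [457.9  82.4] [55. 64.] 3.5
dish 0.79 [420. 282. 101.  93.] med [684.2 -84.1   7.8] ztop 15.5 rect [683.7 -84.1] [110.9 107.2] 28.0
strap_tray 0.63 [369. 381.  84.  76.] med [ 639.1 -217.     7.8] ztop 12.0 rect [ 638.9 -220.9] [96.2 97.4] 5.1
large_tray 0.73 [185. 117.  85.  84.] med [462.2  88.8  48.2] ztop 49.4 rect [457.9  82.4] [55. 64.] 3.5
large_tray 0.72 [368. 382.  82.  76.] med [ 639.1 -217.1    7.8] ztop 12.0 rect [ 638.9 -220.9] [96.1 97.4] 5.1
drip_tray 0.96 [400. 119. 140. 144.] med [657.5  82.8   8.7] ztop 15.4 rect [655.8  79.7] [108.4  96.1] 21.1
```

Run:
```python
from h import *
import rig
print([n for n in dir(rig) if n[0]!='_'], globals().get('tip_reach'))
a=cv2.imread("pics/wrist0.png");b=cv2.imread("pics/scene0.png")
c=cv2.resize(a[60:310,120:300],None,fx=2.2,fy=2.2,interpolation=cv2.INTER_CUBIC)
d=cv2.resize(a,None,fx=.6,fy=.6)
o=np.zeros((550,800,3),np.uint8);o[:c.shape[0],:c.shape[1]]=c;o[:288,400:784]=d[:, :384]
o[290:540,400:800]=cv2.resize(b[150:400,150:550],(400,250))
cv2.imwrite("pics/m0.png",o)
```

```text
['MotionError', 'cut_out', 'hand_in', 'pinpoint', 'read_camera', 'read_state', 'search_frame', 'tip_reach'] 8.0
```

View pics/m0.png

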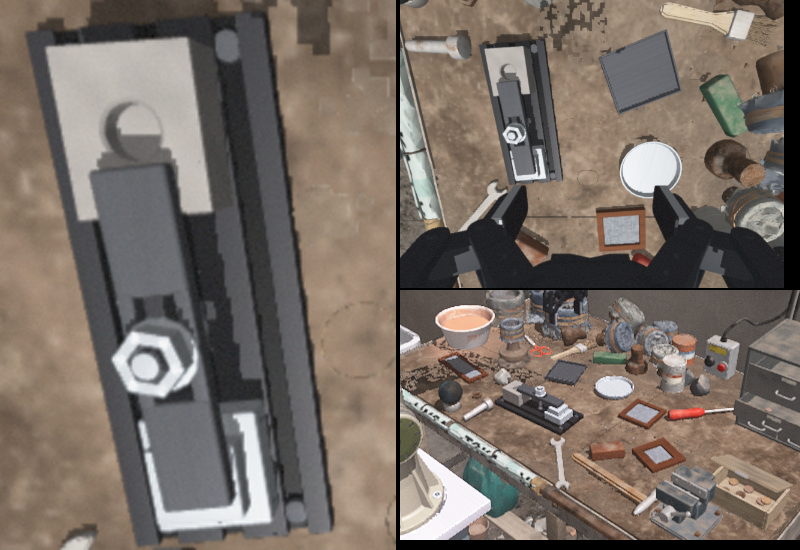

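drive_tool --motion "0 -30 10 0 0 0 -1;0 -30 15 0 0 0 -1;0 -30 15 0 0 0 -1;-3 -19 10 0 0 0 -1;0 0 0 0 0 0 -0.2;0 0 0 0 0 0 -0.2;0 0 0 0 0 0 -0.2" --force 60

```text
time_s: 2.23
tcp_pos: [467.3, -3.2, 190.1]
ee_rot: [3.139, 0.0, 1.571]
wrist_force: [0.6, 0.1, 1.0]
opening: 0.614
gripper_force: 0.0
```

```bash
cat > b.py <<'E'
from h import *
import sys
p=cam("wrist");s=read_state();print(s["time_s"],s["tcp_pos"].round(1),s["ee_rot"].round(3),s["opening"])
w=cloud(p);f=p["frame"];cv2.imwrite(f"pics/{sys.argv[1]}.png",f)
for n in sys.argv[2:]:
    for r in cut_out(p,n)[:1]:
        q=w[r["mask"]];q=q[~np.isnan(q[:,0])]
        z=np.percentile(q[:,2],90);t=q[abs(q[:,2]-z)<3]
        rc=cv2.minAreaRect(t[:,:2].astype(np.float32))
        print(n,round(r["conf"],2),np.round(r["bbox"]),"ztop",z.round(1),"rect",np.round(rc[0],1),np.round(rc[1],1),round(rc[2],1))
E
python3 b.py w1 nut strap stone_base small_block large_block
python3 - <<'E'
import cv2
a=cv2.imread("pics/w1.png");cv2.imwrite("pics/w1c.png",cv2.resize(a,(800,600)))
E
```

```text
2.2833 [467.7  -3.3 190.2] [3.139 0.    1.571] 0.6020545551574822
nut 0.89 [316. 234.  38.  40.] ztop 79.1 rect [465.6  -2.5] [26.5 24. ] 50.6
strap 0.58 [312. 222.  60. 182.] ztop 61.4 rect [465.7  -1.6] [ 30.  143.6] 5.9
stone_base 0.92 [301. 112.  83. 102.] ztop 49.4 rect [457.8  82.6] [54. 64.] 3.6
small_block 0.97 [319. 300.  55.  46.] ztop 49.4 rect [468.6 -66.8] [39.5 36.1] 3.8
large_block 0.87 [319. 286.  63.  68.] ztop 33.3 rect [469.6 -67.1] [53.9 56.1] 5.1
```

View pics/w1c.png

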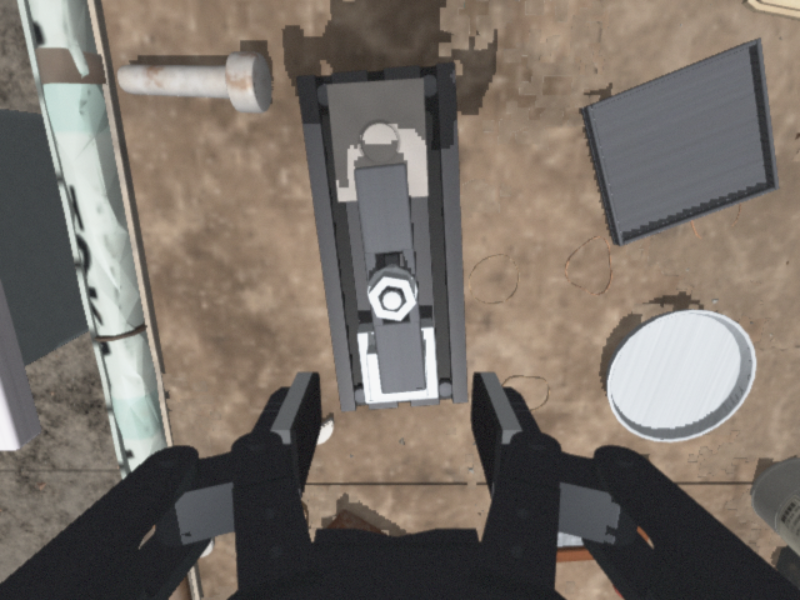

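drive_tool --motion "0 0 20 0 0 -0.12 -0.2;0 0 20 0 0 -0.12 -0.2;0 0 20 0 0 -0.12 -0.2;0 0 20 0 0 0 -0.2;0 0 0 0 0 0 -0.2;0 0 0 0 0 0 -0.2"

```text
time_s: 3.03
tcp_pos: [465.3, -2.9, 108.7]
ee_rot: [-3.139, -0.001, 1.93]
wrist_force: [0.8, -0.1, 0.5]
opening: 0.6
gripper_force: 0.0
```

```bash
cat > s.py <<'E'
from rig import *
for k in range(2):
    s=read_state();print(s["time_s"],s["tcp_pos"].round(2),s["ee_rot"].round(4),s["opening"],s["wrist_force"].round(1))
E
python3 s.py; python3 b.py w2 nut strap
```

```text
3.0333 [465.34  -2.86 108.71] [-3.1394e+00 -1.3000e-03  1.9304e+00] 0.6003790474983209 [ 0.8 -0.1  0.5]
3.0333 [465.34  -2.86 108.71] [-3.1394e+00 -1.3000e-03  1.9304e+00] 0.6003790474983209 [ 0.8 -0.1  0.5]
3.0833 [466.3  -3.  109.8] [-3.141 -0.     1.93 ] 0.6000790418142153
nut 0.84 [319. 279.  55.  63.] ztop 79.1 rect [465.2  -2.8] [23.8 27.8] 21.4
strap 0.87 [326. 257. 118. 249.] ztop 61.3 rect [465.6  -1.9] [ 30.1 144.2] 5.9
```

drive_tool --motion "0 -0.5 15 0 0 0 -0.2;0 0 12 0 0 0 -0.2;0 0 10 0 0 0 -0.2;0 0 0 0 0 0 0.5;0 0 0 0 0 0 0.6;0 0 0 0 0 0 0.8;0 0 0 0 0 0 0.8;0 0 0 0 0 0 0.8;0 0 0 0 0 0 0.8"

```text
time_s: 3.93
tcp_pos: [466.6, -3.4, 73.5]
ee_rot: [3.139, 0.001, 1.931]
wrist_force: [-0.4, 0.5, 7.2]
opening: 0.26
gripper_force: 59.5
```

drive_tool --motion "0 0 -10 0 0 0 0.8;0 0 -20 0 0 0 0.8;0 0 -30 0 0 0 0.8;0 0 -30 0 0 0 0.8;0 0 0 0 0 0 0.8;0 0 0 0 0 0 0.8"

```text
time_s: 4.43
tcp_pos: [467.2, -3.5, 164.3]
ee_rot: [3.137, 0.002, 1.931]
wrist_force: [-0.3, -0.0, -0.7]
opening: 0.256
gripper_force: 59.0
```

```bash
python3 s.py; python3 b.py w3 nut strap dish stone_base
```

```text
4.4333 [467.23  -3.45 164.31] [3.1374e+00 2.5000e-03 1.9308e+00] 0.25620565172310084 [-0.3 -0.  -0.7]
4.4333 [467.23  -3.45 164.31] [3.1374e+00 2.5000e-03 1.9308e+00] 0.25620565172310084 [-0.3 -0.  -0.7]
4.4833 [466.   -3.2 162.8] [3.140e+00 1.000e-03 1.931e+00] 0.2568652381118139
nut 0.88 [319. 311.  59.  74.] ztop 169.7 rect [466.6  -3. ] [22.3 28.3] 21.1
strap 0.67 [324. 222.  83. 187.] ztop 61.4 rect [464.9   4.8] [ 30.  130.8] 5.9
dish 0.65 [507. 379. 105. 101.] ztop 15.7 rect [688.9 -80.1] [ 96.9 106.8] 27.1
stone_base 0.91 [351. 112. 108. 124.] ztop 49.5 rect [457.8  82.6] [54.1 64.1] 3.5
```

View pics/w3.png

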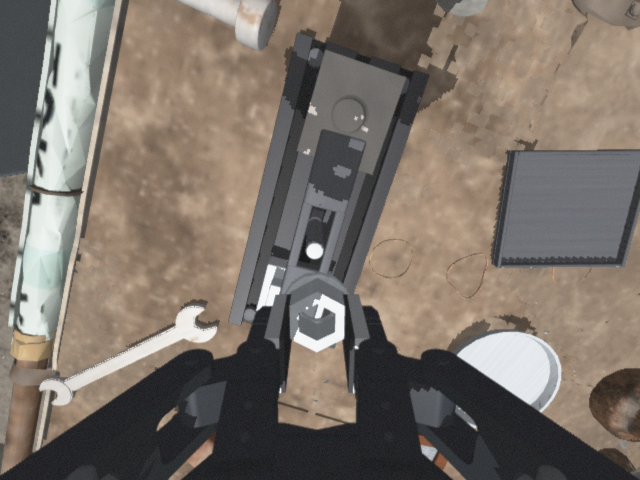

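drive_tool --motion "-22 25 0 0 0 0 0.8;-22 25 0 0 0 0 0.8;-22 25 0 0 0 0 0.8;-22 25 0 0 0 0 0.8;-22 25 0 0 0 0 0.8;-22 25 10 0 0 0 0.8;-21 26 15 0 0 0 0.8;0 0 30 0 0 0 0.8;0 0 30 0 0 0 0.8;0 0 30 0 0 0 0.8;0 0 0 0 0 0 0.8;0 0 0 0 0 0 0.8"

```text
time_s: 5.68
tcp_pos: [681.6, -83.8, 44.1]
ee_rot: [-3.136, -0.004, 1.931]
wrist_force: [-0.2, -0.0, -0.6]
opening: 0.257
gripper_force: 59.1
```

```bash
python3 b.py w4 nut dish large_tray
```

```text
5.7333 [683.6 -84.2  46.9] [-3.140e+00 -1.000e-03  1.931e+00] 0.257899844932794
nut 0.6 [318. 309.  57.  75.] ztop 49.5 rect [680.6 -82.7] [22.  26.8] 21.6
dish 0.6 [323. 286. 222. 208.] ztop 15.9 rect [684.8 -84.4] [107.4 110.7] 73.8
large_tray 0.84 [155. 421. 118. 117.] ztop 12.0 rect [ 607.3 -182.6] [47.9 23.8] 21.1
```

drive_tool --motion "0 0 14 0 0 0 0.8;0 0 8 0 0 0 0.8;0 0 4 0 0 0 0.8;0 0 0 0 0 0 0.8;0 0 0 0 0 0 0.8"

```text
time_s: 6.3
tcp_pos: [684.2, -84.4, 21.7]
ee_rot: [3.141, 0.0, 1.931]
wrist_force: [0.1, -0.5, -0.1]
opening: 0.263
gripper_force: 59.1
```

drive_tool --motion "0 0 1 0 0 0 0.3;0 0 0 0 0 0 0.1;0 0 0 0 0 0 0;0 0 0 0 0 0 0;0 0 -20 0 0 0 0;0 0 -30 0 0 0 0;0 0 -40 0 0 0 0;0 0 -40 0 0 0 0;0 0 0 0 0 0 -0.2;0 0 0 0 0 0 -0.2"

```text
time_s: 7.13
tcp_pos: [686.6, -84.9, 154.7]
ee_rot: [3.135, 0.005, 1.931]
wrist_force: [0.3, -0.1, -0.1]
opening: 0.6
gripper_force: 0.0
```

```bash
python3 s.py; python3 b.py w5 nut dish large_tray drip_tray strap
```

```text
7.1333 [686.62 -84.94 154.72] [3.1349 0.0045 1.9308] 0.5996904392055055 [ 0.3 -0.1 -0.1]
7.1333 [686.62 -84.94 154.72] [3.1349 0.0045 1.9308] 0.5996904392055055 [ 0.3 -0.1 -0.1]
7.1833 [685.1 -84.6 152. ] [3.139e+00 2.000e-03 1.931e+00] 0.5990472775589103
nut 0.78 [316. 225.  37.  41.] ztop 26.2 rect [684.1 -83.5] [26.6 24.1] 50.0
dish 0.8 [314. 224. 137. 136.] ztop 15.8 rect [684.4 -86. ] [111.  110.1] 21.7
large_tray 0.71 [216. 341. 123. 116.] ztop 12.2 rect [ 638.6 -220.3] [96.1 95.1] 4.7
drip_tray 0.97 [361.  35. 166.  70.] ztop 15.6 rect [666.   52.6] [108.1  38.8] 21.1
strap 0.87 [ 17.  59.  26. 113.] ztop 61.1 rect [481.4 -41.6] [ 9.9 62.1] 5.4
```

drive_tool --motion "22 -25 0 0 0 0 -0.2;22 -25 0 0 0 0 -0.2;22 -25 0 0 0 0 -0.2;22 -25 0 0 0 0 -0.2;22 -25 0 0 0 0 -0.2;22 -25 0 0 0 0 -0.2;22 -26 0 0 0 0 -0.2;0 0 0 0 0 0.085 -0.2;0 0 15 0 0 0.085 -0.2;0 0 15 0 0 0.085 -0.2;0 0 0 0 0 0 -0.2;0 0 0 0 0 0 -0.2"

```text
time_s: 8.43
tcp_pos: [464.0, -2.0, 119.3]
ee_rot: [-3.139, -0.001, 1.678]
wrist_force: [0.2, -0.8, -0.3]
opening: 0.599
gripper_force: 0.0
```

```bash
python3 s.py; python3 b.py w6 strap small_block
```

```text
8.4333 [463.99  -2.03 119.33] [-3.1386e+00 -9.0000e-04  1.6781e+00] 0.5991117646052773 [ 0.2 -0.8 -0.3]
8.4333 [463.99  -2.03 119.33] [-3.1386e+00 -9.0000e-04  1.6781e+00] 0.5991117646052773 [ 0.2 -0.8 -0.3]
8.4833 [464.8  -2.2 120.1] [-3.14  -0.     1.678] 0.5994973380527169
strap 0.7 [321. 252.  58. 232.] ztop 61.3 rect [465.6  -1.8] [ 30.  143.8] 5.9
small_block 0.83 [313. 346.  58.  61.] ztop 49.3 rect [461.3 -74.8] [28.  51.5] 48.4
```

drive_tool --motion "0 0 25 0 0 0 -0.2;0 0 20 0 0 0 -0.2;0 0 12 0 0 0 -0.2;0 0 5 0 0 0 -0.2;0 0 0 0 0 0 0.3;0 0 0 0 0 0 0.6;0 0 0 0 0 0 0.8;0 0 0 0 0 0 0.8;0 0 0 0 0 0 0.8;0 0 0 0 0 0 0.8" --force 90

```text
time_s: 9.42
tcp_pos: [465.9, -2.4, 59.3]
ee_rot: [3.14, 0.001, 1.676]
wrist_force: [-2.0, 0.5, 6.3]
opening: 0.317
gripper_force: 89.9
```

drive_tool --motion "0 0 -5 0 0 0 0.9;0 0 -10 0 0 0 0.9;0 0 -15 0 0 0 0.9;0 0 -20 0 0 0 0.9;0 0 -25 0 0 0 0.9;0 0 -25 0 0 0 0.9;0 0 -20 0 0 0 0.9;0 0 0 0 0 0 0.9;0 0 0 0 0 0 0.9"

```text
time_s: 10.17
tcp_pos: [465.9, -2.4, 178.9]
ee_rot: [3.139, 0.001, 1.676]
wrist_force: [-0.3, -0.0, -4.6]
opening: 0.314
gripper_force: 89.2
```

```bash
python3 s.py; python3 b.py w7 strap small_block large_block stone_base strap_tray
```

```text
10.1667 [465.93  -2.38 178.89] [3.1393e+00 7.0000e-04 1.6758e+00] 0.31366083430103087 [-0.3 -0.  -4.6]
10.1667 [465.93  -2.38 178.89] [3.1393e+00 7.0000e-04 1.6758e+00] 0.31366083430103087 [-0.3 -0.  -4.6]
10.2167 [464.9  -2.2 177.6] [-3.141 -0.     1.676] 0.3145907293948479
strap 0.71 [320. 283.  85. 288.] ztop 180.8 rect [465.2   4.8] [ 30.2 130.5] 6.0
small_block 0.92 [317. 305.  39.  49.] ztop 49.3 rect [473.2 -66.1] [29.2 36.7] 5.6
large_block 0.86 [317. 296.  33.  62.] ztop 33.4 rect [473.3 -66.6] [30.5 56.1] 5.5
stone_base 0.97 [320. 100.  80.  80.] ztop 49.4 rect [457.5  90.4] [54.1 48.9] 4.5
```

View pics/w7.png

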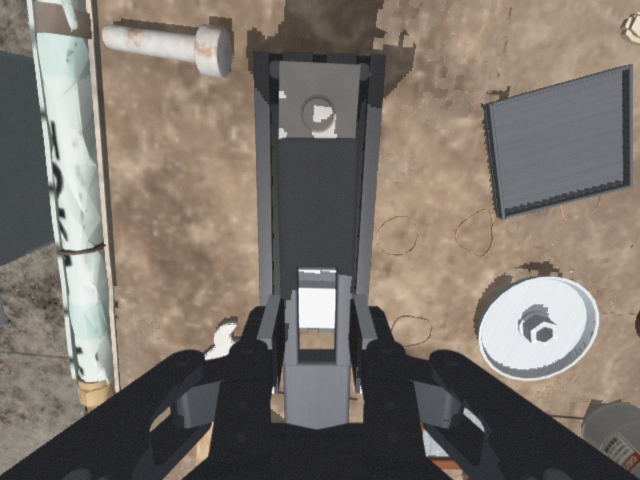

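drive_tool --motion "20 2.4 -5 0 0 0 0.9;34 3.5 -5 0 0 0 0.9;34 3.5 0 0 0 0 0.9;34 3.5 0 0 0 0 0.9;34 3.5 0 0 0 0 0.9;34 3.5 0 0 0 0 0.9;30 3.5 0 0 0 0 0.9;18 3 0 0 0 0 0.9;0 0 0 0 0 0 0.9;0 0 0 0 0 0 0.9"

```text
time_s: 11.3
tcp_pos: [465.9, 238.0, 187.3]
ee_rot: [-3.14, 0.001, 1.678]
wrist_force: [-0.3, -0.2, -4.4]
opening: 0.316
gripper_force: 89.3
```

```bash
python3 s.py; python3 b.py w8 strap strap_tray
```

```text
11.3 [465.92 237.98 187.29] [-3.1400e+00  7.0000e-04  1.6783e+00] 0.3159408913836025 [-0.3 -0.2 -4.4]
11.3 [465.92 237.98 187.29] [-3.1400e+00  7.0000e-04  1.6783e+00] 0.3159408913836025 [-0.3 -0.2 -4.4]
11.35 [466.  237.1 187.4] [-3.140e+00  1.000e-03  1.677e+00] 0.31987410188668347
strap 0.94 [319. 283.  85. 289.] ztop 189.3 rect [465.2 245.4] [ 30.  129.9] 6.2
strap_tray 0.8 [334.  96. 130. 192.] ztop 11.5 rect [465.4 334. ] [160.2  70. ] 83.6
```

View pics/w8.png

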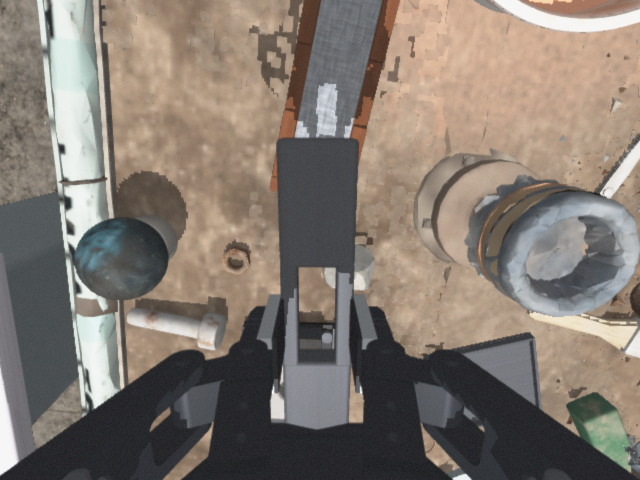

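Run:
```python
from h import *
for c in("side","scene"):
    w=cloud(cam(c)).reshape(-1,3);w=w[~np.isnan(w[:,0])]
    print(c)
    for x in range(300,660,40):
        print(x,[ (lambda q:int(q.max()) if len(q) else -1)(w[(abs(w[:,0]-x)<20)&(abs(w[:,1]-y)<20)][:,2]) for y in range(180,480,40)])
```

```text
side
300 [86, 84, -18, -1, 3, 5, 5, 7]
340 [85, 83, 3, 2, 3, 4, 4, 4]
380 [10, 7, 4, 3, 5, 6, 3, 5]
420 [551, 558, 549, 13, 8, 11, 9, 3]
460 [557, 559, 248, 189, 9, 12, 14, 8]
500 [533, 556, 384, 13, 8, 13, 90, 85]
540 [6, 280, 279, 5, 4, 88, 87, 55]
580 [6, 140, 140, 137, 5, 88, 71, 55]
620 [8, 140, 140, 138, -1, 91, 86, 56]
scene
300 [630, 87, 7, 7, 7, 8, 9, 9]
340 [702, 84, 3, 6, 9, 7, 7, 9]
380 [699, 280, 596, 6, 7, 10, 9, 5]
420 [681, 685, 674, 15, 13, 17, 16, 7]
460 [677, 674, 673, 193, 13, 14, 16, 12]
500 [668, 662, 266, 17, 12, 18, 91, 93]
540 [8, 640, 284, 9, 7, 90, 93, 67]
580 [8, 143, 141, 139, 11, 93, 69, 57]
620 [11, 140, 141, 139, 9, 92, 89, 55]
```

Run:
```python
from h import *
w=cloud(cam("side")).reshape(-1,3);w=w[~np.isnan(w[:,0])]
q=w[(w[:,2]>40)&(w[:,2]<110)&(w[:,0]>440)&(w[:,0]<640)&(w[:,1]>310)&(w[:,1]<480)]
a=np.radians(-6.4);R=np.array([[np.cos(a),-np.sin(a)],[np.sin(a),np.cos(a)]])
l=(q[:,:2]-[466.7,345.8])@R  # x' across strap, y' along
for lo,hi in((40,70),(70,110)):
    m=(q[:,2]>=lo)&(q[:,2]<hi);L=l[m];d=np.hypot(np.maximum(abs(L[:,0])-43,0),np.maximum(abs(L[:,1])-43,0));i=d.argmin();print(d[i],q[m][i],L[i])
```

```text
37.90537714332375 [537.30071474 413.81106164  57.14452359] [62.57960496 75.45699749]
26.208787426981683 [529.05858064 405.34605201  85.85108232] [55.33242209 66.1260006 ]
```

drive_tool --motion "27 2.8 0 0 0 0 0.9;27 2.8 0 0 0 0 0.9;27 2.8 0 0 0 0 0.9;26.5 2.9 0 0 0 0 0.9;0 0 10 0 0 0.108 0.9;0 0 25 0 0 0.109 0.9;0 0 35 0 0 0 0.9;0 0 35 0 0 0 0.9;0 0 25 0 0 0 0.9;0 0 0 0 0 0 0.9;0 0 0 0 0 0 0.9"

```text
time_s: 12.52
tcp_pos: [465.6, 344.0, 57.3]
ee_rot: [-3.139, 0.002, 1.458]
wrist_force: [0.5, -0.7, -2.7]
opening: 0.315
gripper_force: 89.7
```

```bash
python3 s.py; python3 b.py w9 strap strap_tray
```

```text
12.5167 [465.56 344.04  57.3 ] [-3.1386e+00  2.2000e-03  1.4578e+00] 0.31547209200405346 [ 0.5 -0.7 -2.7]
12.5167 [465.56 344.04  57.3 ] [-3.1386e+00  2.2000e-03  1.4578e+00] 0.31547209200405346 [ 0.5 -0.7 -2.7]
12.5667 [467.1 345.   59.1] [ 3.141 -0.     1.458] 0.31137140783938816
strap 0.58 [319. 283.  82. 288.] ztop 59.2 rect [466.8 351.3] [130.2  30. ] 83.4
strap_tray 0.57 [320. 249. 150. 324.] ztop 12.1 rect [467.2 346. ] [183.8  70.2] 84.0
```

View pics/w9.png

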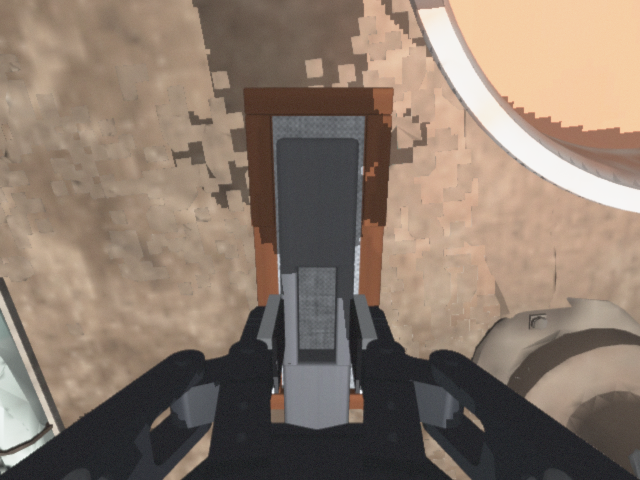

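drive_tool --motion "0 0 20 0 0 0 0.9;0 0 12 0 0 0 0.9;0 0 6 0 0 0 0.9;0 0 2 0 0 0 0.9;0 0 0 0 0 0 0.9;0 0 0 0 0 0 0.9"

```text
time_s: 13.17
tcp_pos: [467.4, 345.8, 19.6]
ee_rot: [3.14, -0.001, 1.459]
wrist_force: [-0.3, -0.6, -3.1]
opening: 0.315
gripper_force: 89.8
```

drive_tool --motion "0 0 1.5 0 0 0 0.9;0 0 0 0 0 0 0.9;0 0 0 0 0 0 0.2;0 0 0 0 0 0 0;0 0 0 0 0 0 0;0 0 -10 0 0 0 0;0 0 -25 0 0 0 0;0 0 -35 0 0 0 -0.2;0 0 -40 0 0 0 -0.4;0 0 -40 0 0 0 -0.6;0 0 0 0 0 0 -0.6;0 0 0 0 0 0 -0.6"

```text
time_s: 14.17
tcp_pos: [468.6, 346.5, 171.2]
ee_rot: [3.135, -0.005, 1.459]
wrist_force: [0.1, -0.0, -0.1]
opening: 0.799
gripper_force: 0.0
```

```bash
python3 s.py; python3 b.py w10 strap strap_tray
```

```text
14.1667 [468.62 346.47 171.2 ] [ 3.135  -0.0046  1.4588] 0.7991642103885258 [ 0.1 -0.  -0.1]
14.1667 [468.62 346.47 171.2 ] [ 3.135  -0.0046  1.4588] 0.7991642103885258 [ 0.1 -0.  -0.1]
14.2167 [467.3 345.7 168.8] [ 3.139e+00 -2.000e-03  1.459e+00] 0.8001714434680559
strap 0.91 [313. 219.  41. 163.] ztop 19.4 rect [467.4 346.5] [142.6  30. ] 83.5
strap_tray 0.87 [311. 215.  92. 217.] ztop 12.2 rect [466.8 345.9] [183.7  70.2] 83.7
```

drive_tool --motion "-37.5 3 -10 0 0 0 -0.7;-37.5 3 0 0 0 0 -0.7;-37.5 3 0 0 0 0 -0.7;-37.5 3 0 0 0 0 -0.7;-37.5 3 0 0 0 0 -0.7;-37.5 3 0 0 0 0 -0.7;-37 2.8 0 0 0 0 -0.7;0 0 20 0 0 -0.091 -0.7;0 0 30 0 0 -0.091 -0.7;0 0 20 0 0 0 -0.7;0 0 0 0 0 0 -0.7;0 0 0 0 0 0 -0.7"

```text
time_s: 15.32
tcp_pos: [455.7, 82.5, 105.0]
ee_rot: [-3.136, -0.0, 1.64]
wrist_force: [0.3, -0.2, 0.3]
opening: 0.851
gripper_force: 0.0
```

```bash
python3 s.py; python3 b.py w11 stone_base drip_tray
```

```text
15.3167 [455.73  82.48 105.04] [-3.1362e+00 -4.0000e-04  1.6401e+00] 0.8513109901286835 [ 0.3 -0.2  0.3]
15.3167 [455.73  82.48 105.04] [-3.1362e+00 -4.0000e-04  1.6401e+00] 0.8513109901286835 [ 0.3 -0.2  0.3]
15.3667 [457.1  82.7 106.4] [-3.139 -0.     1.641] 0.8511542582734629
stone_base 0.71 [320. 259. 101. 116.] ztop 49.3 rect [457.9  82.4] [54.2 64.8] 3.7
drip_tray 0.82 [579. 272. 122. 158.] ztop 15.2 rect [638.2  73.4] [72.2 97.3] 20.7
```

View pics/w11.png

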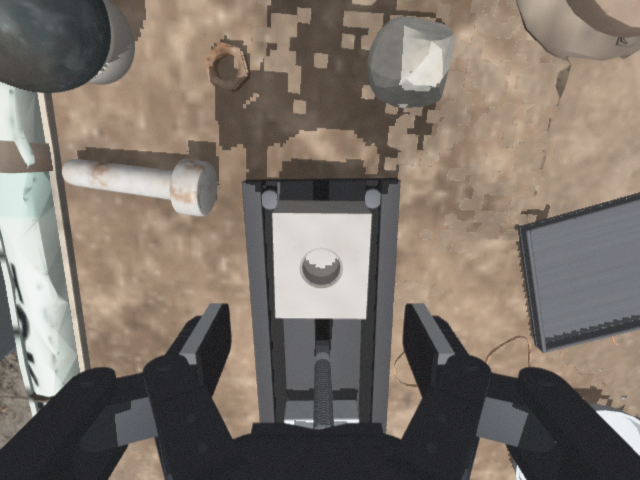

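drive_tool --motion "0 0 30 0 0 0 -0.7;0 0 25 0 0 0 -0.7;0 0 15 0 0 0 -0.7;0 0 6 0 0 0 -0.7;0 0 0 0 0 0 -0.3;0 0 0 0 0 0 0;0 0 0 0 0 0 0.4;0 0 0 0 0 0 0.4;0 0 0 0 0 0 0.4" --force 80

```text
time_s: 16.22
tcp_pos: [459.0, 82.7, 32.0]
ee_rot: [3.139, 0.0, 1.641]
wrist_force: [-0.4, -0.0, 3.8]
opening: 0.619
gripper_force: 85.4
```

drive_tool --motion "0 0 -10 0 0 0 0.4;0 0 -30 0 0 0 0.4;0 0 -30 0 0 0 0.4;0 0 -30 0 0 0 0.4;-2.8 32.8 0 0 0 0 0.4;-2.8 32.8 0 0 0 0 0.4;-2.8 32.8 0 0 0 0 0.4;-2.8 32.8 0 0 0 0 0.4;-2.8 32.8 0 0 0 0 0.4;-2.8 33 0 0 0 0 0.4;0 0 0 0 0 -0.099 0.4;0 0 0 0 0 -0.099 0.4"

```text
time_s: 17.22
tcp_pos: [657.2, 79.3, 129.2]
ee_rot: [-3.141, -0.0, 1.843]
wrist_force: [-0.1, 0.8, -3.5]
opening: 0.612
gripper_force: 86.0
```

drive_tool --motion "0 0 20 0 0 -0.099 0.4;0 0 30 0 0 0 0.4;0 0 20 0 0 0 0.4;0 0 0 0 0 0 0.4;0 0 0 0 0 0 0.4"

```text
time_s: 17.63
tcp_pos: [654.0, 79.6, 59.3]
ee_rot: [-3.138, -0.001, 1.938]
wrist_force: [0.1, 0.4, -2.5]
opening: 0.614
gripper_force: 85.8
```

```bash
python3 s.py; python3 b.py w12 stone_base drip_tray
```

```text
17.6333 [654.01  79.61  59.35] [-3.1378e+00 -1.5000e-03  1.9377e+00] 0.614010467448325 [ 0.1  0.4 -2.5]
17.6333 [654.01  79.61  59.35] [-3.1378e+00 -1.5000e-03  1.9377e+00] 0.614010467448325 [ 0.1  0.4 -2.5]
17.6833 [655.6  79.6  61.1] [-3.141 -0.     1.938] 0.6123725159657262
stone_base 0.74 [317. 319. 154. 177.] ztop 76.5 rect [653.7  79.2] [54.2 65.5] 20.8
drip_tray 0.95 [321. 250. 217. 134.] ztop 16.4 rect [650.8  92.4] [108.8  69.6] 20.6
```

View pics/w12.png

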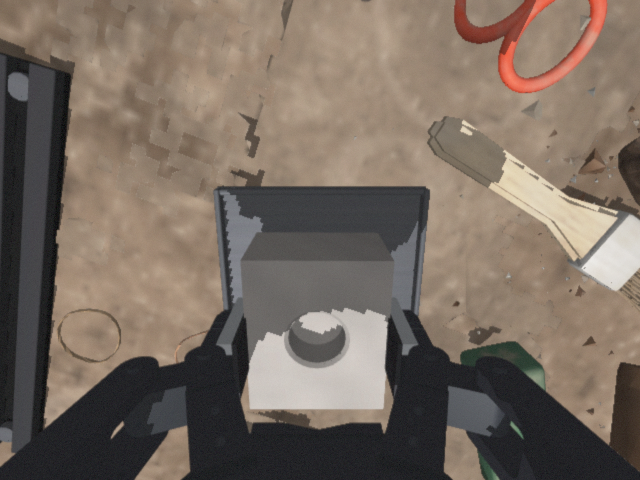

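drive_tool --motion "0 0 16 0 0 0 0.4;0 0 10 0 0 0 0.4;0 0 5 0 0 0 0.4;0 0 1.5 0 0 0 0.4;0 0 0 0 0 0 0.4;0 0 0 0 0 0 0.4"

```text
time_s: 18.28
tcp_pos: [656.0, 79.6, 28.9]
ee_rot: [3.141, 0.0, 1.938]
wrist_force: [-0.1, 1.0, -3.5]
opening: 0.614
gripper_force: 86.0
```

drive_tool --motion "0 0 1.3 0 0 0 0.4;0 0 0 0 0 0 0.4;0 0 0 0 0 0 -0.4;0 0 0 0 0 0 -0.5;0 0 0 0 0 0 -0.5;0 0 -15 0 0 0 -0.5;0 0 -30 0 0 0 -0.4;0 0 -35 0 0 0 -0.3;0 0 -35 0 0 0 -0.3;0 0 -20 0 0 0 -0.3;0 0 0 0 0 0 -0.3;0 0 0 0 0 0 -0.3"

```text
time_s: 19.28
tcp_pos: [656.9, 79.6, 164.1]
ee_rot: [3.137, 0.002, 1.938]
wrist_force: [-0.7, 0.3, 0.4]
opening: 0.651
gripper_force: 0.0
```

```bash
python3 s.py; python3 b.py w13 stone_base drip_tray
```

```text
19.2833 [656.89  79.64 164.1 ] [3.1375e+00 1.6000e-03 1.9378e+00] 0.6514475819329398 [-0.7  0.3  0.4]
19.2833 [656.89  79.64 164.1 ] [3.1375e+00 1.6000e-03 1.9378e+00] 0.6514475819329398 [-0.7  0.3  0.4]
19.3333 [655.7  79.6 162.1] [3.141 0.    1.938] 0.6464443772868562
stone_base 0.75 [317. 230.  79.  93.] ztop 45.4 rect [655.9  79.5] [54.1 64.1] 20.7
drip_tray 0.88 [316. 221. 139. 123.] ztop 16.4 rect [655.7  79.7] [108.2  95.9] 21.1
```

drive_tool --motion "-10 -32.5 0 0 0 0 -0.4;-10 -32.5 0 0 0 0 -0.4;-10 -32.5 0 0 0 0 -0.4;-10 -32.5 0 0 0 0 -0.4;-10 -32.5 0 0 0 0 -0.4;-10 -32.5 0 0 0 0 -0.4;-9.8 -32.1 0 0 0 0 -0.4;0 0 10 0 0 0.099 -0.4;0 0 20 0 0 0.099 -0.4;0 0 20 0 0 0.099 -0.4;0 0 0 0 0 0 -0.4;0 0 0 0 0 0 -0.4"

```text
time_s: 20.43
tcp_pos: [466.7, -66.5, 110.3]
ee_rot: [-3.137, -0.002, 1.643]
wrist_force: [-1.3, 0.3, 1.1]
opening: 0.699
gripper_force: 0.0
```

```bash
python3 s.py; python3 b.py w14 small_block large_block; python3 s.py
```

```text
20.4333 [466.68 -66.45 110.27] [-3.1369e+00 -1.9000e-03  1.6434e+00] 0.6993123693111951 [-1.3  0.3  1.1]
20.4333 [466.68 -66.45 110.27] [-3.1369e+00 -1.9000e-03  1.6434e+00] 0.6993123693111951 [-1.3  0.3  1.1]
20.4833 [467.9 -66.7 111.4] [-3.139e+00 -1.000e-03  1.644e+00] 0.6978671600444123
small_block 0.78 [321. 263.  69.  64.] ztop 49.3 rect [468.6 -66.6] [39.9 36. ] 4.3
large_block 0.84 [321. 251.  90.  91.] ztop 33.3 rect [469.4 -67.2] [54.1 56.4] 5.2
20.5833 [469.19 -67.03 112.6 ] [3.1410e+00 2.0000e-04 1.6429e+00] 0.7033707758405423 [0.2 0.1 0. ]
20.5833 [469.19 -67.03 112.6 ] [3.1410e+00 2.0000e-04 1.6429e+00] 0.7033707758405423 [0.2 0.1 0. ]
```

View pics/w14.png

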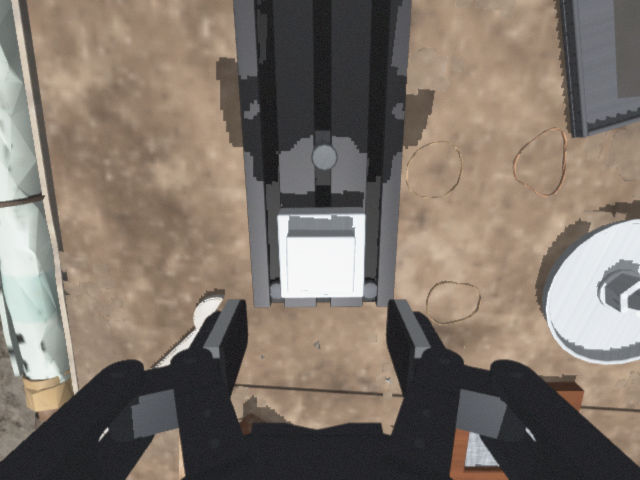

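drive_tool --motion "0 0 25 0 0 0 -0.4;0 0 25 0 0 0 -0.4;0 0 12 0 0 0 -0.4;0 0 4 0 0 0 -0.4;0 0 0 0 0 0 -0.1;0 0 0 0 0 0 0.1;0 0 0 0 0 0 0.3;0 0 0 0 0 0 0.6;0 0 0 0 0 0 0.6" --force 80

```text
time_s: 21.33
tcp_pos: [469.7, -67.3, 47.3]
ee_rot: [3.139, 0.001, 1.641]
wrist_force: [-0.1, 0.3, 6.6]
opening: 0.436
gripper_force: 81.1
```

drive_tool --motion "0 0 -5 0 0 0 0.6;0 0 -10 0 0 0 0.6;0 0 -25 0 0 0 0.6;0 0 -35 0 0 0 0.6;0 0 -40 0 0 0 0.6;0 0 0 0 0 0 0.6;0 0 0 0 0 0 0.6"

```text
time_s: 21.92
tcp_pos: [470.6, -67.6, 163.6]
ee_rot: [3.136, 0.002, 1.641]
wrist_force: [-0.6, 0.6, -1.9]
opening: 0.438
gripper_force: 80.7
```

```bash
python3 s.py; python3 b.py w15 small_block large_block
```

```text
21.9167 [470.57 -67.65 163.61] [3.1361e+00 2.3000e-03 1.6408e+00] 0.43846733468562776 [-0.6  0.6 -1.9]
21.9167 [470.57 -67.65 163.61] [3.1361e+00 2.3000e-03 1.6408e+00] 0.43846733468562776 [-0.6  0.6 -1.9]
21.9667 [469.1 -67.2 161.6] [3.140e+00 1.000e-03 1.641e+00] 0.43876011806429316
small_block 0.87 [317. 312. 100.  88.] ztop 165.5 rect [470.8 -67.5] [40.  37.1] 4.5
large_block 0.7 [315. 224.  72.  76.] ztop 33.4 rect [469.5 -67.2] [54.  56.2] 5.4
```

Run:
```python
from h import *
w=cloud(cam("side")).reshape(-1,3);w=w[~np.isnan(w[:,0])]
print("y",list(range(-500,-100,40)))
for x in range(360,760,40):
    print(x,[ (lambda q:int(q.max()) if len(q) else -1)(w[(abs(w[:,0]-x)<20)&(abs(w[:,1]-y)<20)][:,2]) for y in range(-500,-100,40)])
```

```text
y [-500, -460, -420, -380, -340, -300, -260, -220, -180, -140]
360 [109, 108, 22, 21, 22, 22, 21, 20, 9, 7]
400 [108, 107, 22, 17, 21, 21, 31, 31, 5, 10]
440 [108, 106, 2, 5, 6, 28, 32, 32, 4, 3]
480 [110, 5, 6, 14, 14, 30, 30, 2, 4, 627]
520 [104, 3, 13, 14, 15, 13, 4, 2, 5, 594]
560 [82, 5, 12, 14, 15, 12, 5, 5, 5, 4]
600 [4, 3, 5, 7, 10, 4, 14, 14, 13, 3]
640 [3, 3, 4, 4, 3, 5, 14, 9, 13, 15]
680 [4, 3, 5, 3, 16, 31, 22, 13, 13, 17]
720 [108, 107, 108, 4, 28, 27, 3, 4, 5, 18]
```

drive_tool --motion "-36.3 4.3 0 0 0 0 0.6;-36.3 4.3 0 0 0 0 0.6;-36.3 4.3 0 0 0 0 0.6;-36.3 4.3 0 0 0 0 0.6;-36.3 4.3 0 0 0 0 0.6;-36.3 4.3 0 0 0 0 0.6;-36.2 4.3 0 0 0 0 0.6;-36 4.4 10 0 0 0 0.6;0 0 30 0 0 -0.093 0.6;0 0 30 0 0 -0.093 0.6;0 0 20 0 0 -0.093 0.6;0 0 0 0 0 0 0.6"

```text
time_s: 23.12
tcp_pos: [519.1, -350.8, 63.4]
ee_rot: [-3.135, -0.012, 1.921]
wrist_force: [-0.4, 0.6, -3.7]
opening: 0.437
gripper_force: 80.7
```

```bash
python3 b.py w16 small_block small_tray;python3 s.py
```

```text
23.1667 [ 520.5 -351.6   66.4] [-3.137 -0.008  1.918] 0.4393620821279533
small_block 0.69 [315. 312. 101.  88.] ztop 65.4 rect [ 518.5 -350.8] [40.1 37. ] 19.7
small_tray 0.83 [326. 268. 236. 221.] ztop 12.3 rect [ 524.7 -354.9] [94.5 96.4] 69.7
23.2667 [ 523.27 -353.67   70.83] [-3.1411e+00 -9.0000e-04  1.9175e+00] 0.435499087596512 [-0.5 -0.7 -1. ]
23.2667 [ 523.27 -353.67   70.83] [-3.1411e+00 -9.0000e-04  1.9175e+00] 0.435499087596512 [-0.5 -0.7 -1. ]
```

View pics/w16.png

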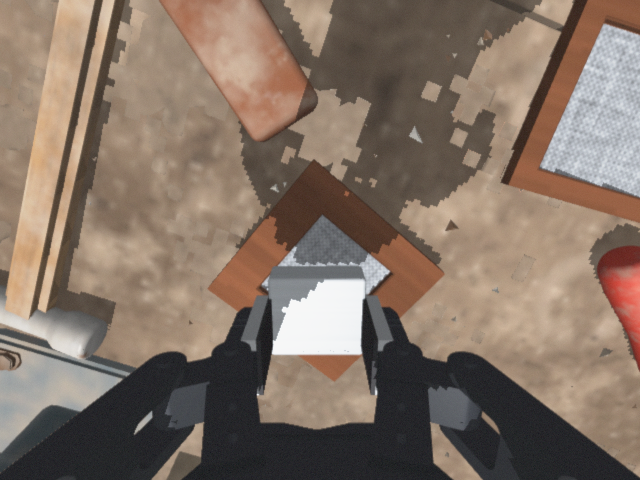

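drive_tool --motion "0 0 0 0 0 0.118 0.6;0 0 0 0 0 0.118 0.6;0 0 0 0 0 0.118 0.6;0 0 0 0 0 0.118 0.6;0 0 0 0 0 0.118 0.6;0 0 0 0 0 0.118 0.6;0 0 0 0 0 0 0.6;0 0 0 0 0 0 0.6;0 0 0 0 0 0 0.6"

```text
time_s: 24.02
tcp_pos: [524.0, -354.2, 72.3]
ee_rot: [3.14, 0.001, 1.214]
wrist_force: [-0.1, -0.0, -2.7]
opening: 0.441
gripper_force: 80.7
```

```bash
python3 s.py;python3 b.py w17 small_block small_tray
```

```text
24.0167 [ 524.02 -354.23   72.3 ] [3.1396e+00 7.0000e-04 1.2142e+00] 0.44096793832873205 [-0.1 -0.  -2.7]
24.0167 [ 524.02 -354.23   72.3 ] [3.1396e+00 7.0000e-04 1.2142e+00] 0.44096793832873205 [-0.1 -0.  -2.7]
24.0667 [ 523.8 -354.1   72. ] [3.140e+00 1.000e-03 1.214e+00] 0.43572676454428794
small_block 0.88 [316. 313.  98.  90.] ztop 74.2 rect [ 524.9 -354.4] [37.4 40. ] 69.7
small_tray 0.9 [319. 245. 180. 131.] ztop 12.2 rect [ 527.9 -345.7] [75.3 96.4] 70.0
```

View pics/w17.png

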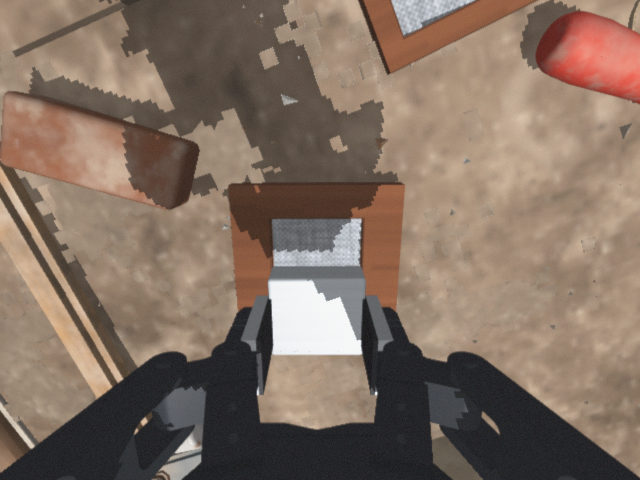

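drive_tool --motion "0 0 25 0 0 0 0.6;0 0 15 0 0 0 0.6;0 0 8 0 0 0 0.6;0 0 3 0 0 0 0.6;0 0 0 0 0 0 0.6;0 0 0 0 0 0 0.6"

```text
time_s: 24.67
tcp_pos: [522.5, -353.1, 21.3]
ee_rot: [-3.14, -0.0, 1.213]
wrist_force: [-4.4, 3.2, 7.2]
opening: 0.437
gripper_force: 81.8
```

```bash
python3 s.py;python3 b.py w18 small_block small_tray; python3 s.py
```

```text
24.6667 [ 522.55 -353.15   21.35] [-3.1401e+00 -4.0000e-04  1.2125e+00] 0.43720047219282715 [-4.4  3.2  7.2]
24.6667 [ 522.55 -353.15   21.35] [-3.1401e+00 -4.0000e-04  1.2125e+00] 0.43720047219282715 [-4.4  3.2  7.2]
24.7167 [ 522.5 -353.1   21.3] [-3.14  -0.     1.213] 0.4398928916782426
small_block 0.82 [318. 312.  96.  90.] ztop 23.3 rect [ 523.2 -353. ] [37.  39.7] 69.9
small_tray 0.81 [322. 298. 234. 202.] ztop 12.3 rect [ 524.6 -355. ] [95.1 96.5] 69.9
24.8167 [ 522.55 -353.13   21.34] [-3.1401e+00 -4.0000e-04  1.2126e+00] 0.43771179825858664 [-4.  4.  7.]
24.8167 [ 522.55 -353.13   21.34] [-3.1401e+00 -4.0000e-04  1.2126e+00] 0.43771179825858664 [-4.  4.  7.]
```

View pics/w18.png

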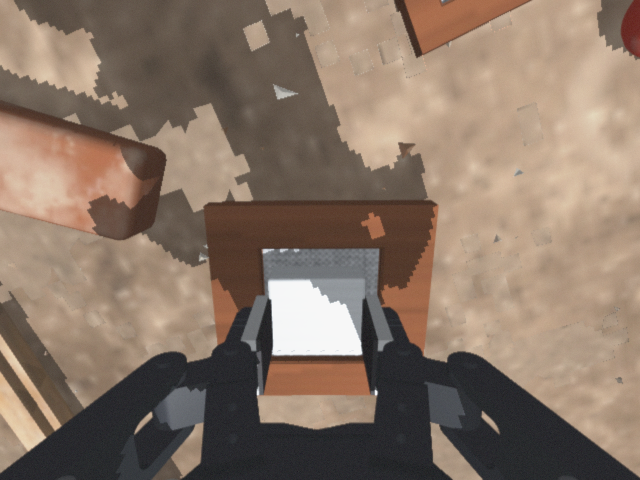

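drive_tool --motion "0 0 -0.5 0 0 0 0.2;0 0 0 0 0 0 0;0 0 0 0 0 0 -0.2;0 0 -3 0 0 0 -0.3;0 0 -20 0 0 0 -0.4;0 0 -35 0 0 0 -0.4;0 0 -40 0 0 0 -0.5;0 0 -40 0 0 0 -0.6;0 0 0 0 0 0 -0.7;0 0 0 0 0 0 -0.7"

```text
time_s: 25.65
tcp_pos: [525.3, -355.6, 162.4]
ee_rot: [3.134, 0.003, 1.212]
wrist_force: [-1.2, -0.1, -0.6]
opening: 0.849
gripper_force: 0.0
```

```bash
python3 s.py;python3 b.py w19 small_block small_tray large_tray;python3 s.py
```

```text
25.65 [ 525.31 -355.56  162.42] [3.1344e+00 2.7000e-03 1.2120e+00] 0.849235505643324 [-1.2 -0.1 -0.6]
25.65 [ 525.31 -355.56  162.42] [3.1344e+00 2.7000e-03 1.2120e+00] 0.849235505643324 [-1.2 -0.1 -0.6]
25.7 [ 524.1 -354.5  159.9] [3.139e+00 1.000e-03 1.212e+00] 0.8530023297842744
small_block 0.81 [311. 226.  56.  48.] ztop 23.4 rect [ 524.4 -353.4] [35.5 39.8] 69.5
small_tray 0.73 [314. 220. 123. 118.] ztop 12.4 rect [ 524.6 -354.9] [94.5 96.2] 69.9
large_tray 0.58 [409.  45. 164.  90.] ztop 12.2 rect [ 640.  -236.8] [97.  61.1] 4.7
25.85 [ 522.51 -353.18  156.72] [-3.1387e+00 -1.1000e-03  1.2118e+00] 0.8498597311454886 [-0.2  0.1 -0.5]
25.85 [ 522.51 -353.18  156.72] [-3.1387e+00 -1.1000e-03  1.2118e+00] 0.8498597311454886 [-0.2  0.1 -0.5]
```

drive_tool --motion "31.2 -18.9 0 0 0 0 -0.7;31.2 -18.9 0 0 0 0 -0.7;31.2 -18.9 0 0 0 0 -0.7;31.2 -18.9 0 0 0 0 -0.7;31.2 -18.9 0 0 0 0 -0.7;31.2 -18.9 0 0 0 0 -0.7;31.2 -18.9 0 0 0 0 -0.7;31 -18.6 0 0 0 0 -0.7;0 0 10 0 0 -0.1125 -0.7;0 0 20 0 0 -0.1125 -0.7;0 0 20 0 0 -0.1125 -0.7;0 0 10 0 0 -0.1125 -0.7"

```text
time_s: 26.85
tcp_pos: [467.4, -66.2, 95.3]
ee_rot: [-3.137, -0.002, 1.668]
wrist_force: [-0.1, -0.0, 0.8]
opening: 0.85
gripper_force: 0.0
```

drive_tool --motion "0 0 0 0 0 0 -0.7;0 0 0 0 0 0 -0.7;0 0 0 0 0 0 -0.7"

```text
time_s: 27.1
tcp_pos: [469.6, -67.4, 98.4]
ee_rot: [-3.141, -0.0, 1.659]
wrist_force: [0.4, 0.8, -0.5]
opening: 0.85
gripper_force: 0.0
```

```bash
python3 s.py;python3 b.py w20 large_block;python3 s.py
```

```text
27.1 [469.61 -67.42  98.44] [-3.1410e+00 -2.0000e-04  1.6589e+00] 0.8499518863621853 [ 0.4  0.8 -0.5]
27.1 [469.61 -67.42  98.44] [-3.1410e+00 -2.0000e-04  1.6589e+00] 0.8499518863621853 [ 0.4  0.8 -0.5]
27.15 [470.  -67.6  98.9] [3.141 0.    1.659] 0.8511321829160592
large_block 0.82 [317. 255.  92.  98.] ztop 33.3 rect [469.5 -67.3] [54.1 56.2] 5.1
27.2 [470.26 -67.65  99.11] [3.1405e+00 4.0000e-04 1.6599e+00] 0.8522448657416625 [ 0.2  0.6 -0.2]
27.2 [470.26 -67.65  99.11] [3.1405e+00 4.0000e-04 1.6599e+00] 0.8522448657416625 [ 0.2  0.6 -0.2]
```

drive_tool --motion "0 0 30 0 0 0 -0.7;0 0 25 0 0 0 -0.7;0 0 15 0 0 0 -0.7;0 0 5 0 0 0 -0.7;0 0 0 0 0 0 -0.3;0 0 0 0 0 0 0;0 0 0 0 0 0 0.4;0 0 0 0 0 0 0.4;0 0 0 0 0 0 0.4" --force 90

```text
time_s: 27.95
tcp_pos: [470.5, -67.6, 24.7]
ee_rot: [3.14, 0.001, 1.662]
wrist_force: [-1.8, 0.2, 4.2]
opening: 0.605
gripper_force: 95.3
```

drive_tool --motion "0 0 -5 0 0 0 0.4;0 0 -15 0 0 0 0.4;0 0 -30 0 0 0 0.4;0 0 -40 0 0 0 0.4;0 0 -40 0 0 0 0.4;0 0 0 0 0 0 0.4;0 0 0 0 0 0 0.4"

```text
time_s: 28.53
tcp_pos: [471.8, -68.0, 156.2]
ee_rot: [3.136, 0.002, 1.662]
wrist_force: [-0.1, 0.2, -5.0]
opening: 0.602
gripper_force: 95.6
```

```bash
python3 s.py; python3 b.py w21 large_block large_tray
```

```text
28.5333 [471.78 -68.01 156.2 ] [3.1357e+00 2.5000e-03 1.6618e+00] 0.6018834842927043 [-0.1  0.2 -5. ]
28.5333 [471.78 -68.01 156.2 ] [3.1357e+00 2.5000e-03 1.6618e+00] 0.6018834842927043 [-0.1  0.2 -5. ]
28.5833 [470.1 -67.5 154.1] [3.140e+00 1.000e-03 1.662e+00] 0.6079421565642034
large_block 0.87 [315. 314. 137. 137.] ztop 164.7 rect [471.8 -67.6] [54.1 56.6] 5.3
large_tray 0.93 [489. 391.  92.  90.] ztop 12.2 rect [ 646.1 -218.4] [81.5 93.8] 4.9
```

drive_tool --motion "-24 22.1 0 0 0 0 0.4;-24 22.1 0 0 0 0 0.4;-24 22.1 0 0 0 0 0.4;-24 22.1 0 0 0 0 0.4;-24 22.1 0 0 0 0 0.4;-24 22.1 0 0 0 0 0.4;-23.7 22.2 10 0 0 0 0.4;0 0 30 0 0 0 0.4;0 0 30 0 0 0 0.4;0 0 25 0 0 0 0.4;0 0 0 0 0 0 0.4;0 0 0 0 0 0 0.4"

```text
time_s: 29.68
tcp_pos: [636.1, -218.9, 54.4]
ee_rot: [-3.134, -0.005, 1.662]
wrist_force: [0.7, -0.3, -3.3]
opening: 0.606
gripper_force: 95.7
```

```bash
python3 s.py; python3 b.py w22 large_block large_tray
```

```text
29.6833 [ 636.09 -218.89   54.41] [-3.1342 -0.0045  1.6617] 0.6061076392812997 [ 0.7 -0.3 -3.3]
29.6833 [ 636.09 -218.89   54.41] [-3.1342 -0.0045  1.6617] 0.6061076392812997 [ 0.7 -0.3 -3.3]
29.7333 [ 638.1 -219.8   57.1] [-3.139e+00 -2.000e-03  1.662e+00] 0.6036029089564402
large_block 0.81 [317. 314. 138. 139.] ztop 63.0 rect [ 636.1 -218.7] [54.2 56.7] 5.1
large_tray 0.6 [323. 251. 192. 122.] ztop 12.2 rect [ 637.3 -205.2] [96.6 63.4] 4.5
```

View pics/w22.png

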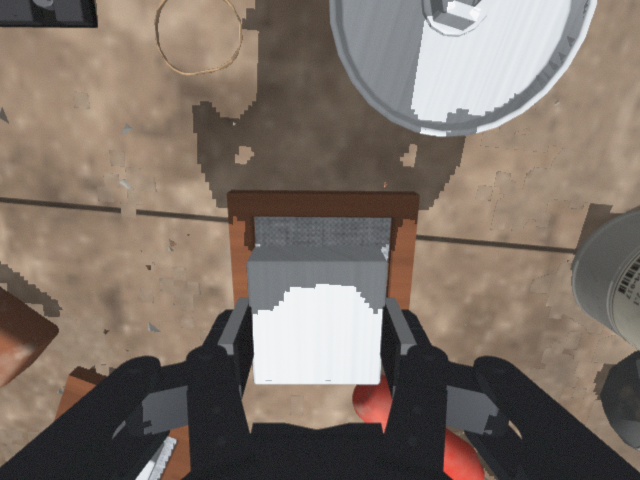

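drive_tool --motion "0 0 20 0 0 0 0.4;0 0 12 0 0 0 0.4;0 0 6 0 0 0 0.4;0 0 2 0 0 0 0.4;0 0 0 0 0 0 0.4;0 0 0 0 0 0 0.4"

```text
time_s: 30.33
tcp_pos: [639.6, -220.5, 19.3]
ee_rot: [3.14, 0.001, 1.662]
wrist_force: [0.3, 0.8, -4.1]
opening: 0.606
gripper_force: 95.8
```

```bash
python3 s.py; python3 b.py w23 large_block large_tray
```

```text
30.3333 [ 639.61 -220.52   19.29] [3.1405e+00 7.0000e-04 1.6619e+00] 0.6058069445770521 [ 0.3  0.8 -4.1]
30.3333 [ 639.61 -220.52   19.29] [3.1405e+00 7.0000e-04 1.6619e+00] 0.6058069445770521 [ 0.3  0.8 -4.1]
30.3833 [ 639.7 -220.5   19.3] [3.140e+00 1.000e-03 1.662e+00] 0.6018161702736597
large_block 0.92 [317. 315. 137. 135.] ztop 27.8 rect [ 639.5 -220.4] [54.2 57.1] 5.1
large_tray 0.96 [315. 298. 235. 201.] ztop 12.2 rect [ 638.7 -221.2] [96.7 95.5] 4.9
```

Block top is 27.8 with the bias, about 0.6 mm above the floor; release.

drive_tool --motion "0 0 0.8 0 0 0 0.4;0 0 0 0 0 0 0.4;0 0 0 0 0 0 -0.4;0 0 -1 0 0 0 -0.6;0 0 -3 0 0 0 -0.6;0 0 -20 0 0 0 -0.6;0 0 -35 0 0 0 -0.6;0 0 -40 0 0 0 -0.6;0 0 -40 0 0 0 -0.6;0 0 0 0 0 0 -0.6;0 0 0 0 0 0 -0.6;0 0 0 0 0 0 -0.6"

```text
time_s: 31.48
tcp_pos: [639.2, -220.4, 157.1]
ee_rot: [3.141, 0.001, 1.662]
wrist_force: [-0.5, 0.9, -1.2]
opening: 0.799
gripper_force: 0.0
```

```bash
python3 s.py; python3 b.py w24 large_block large_tray nut dish; sed -i 's/for c in("scene","side","wrist")/for c in("side",)/;s/scene0/x/' a.py; python3 a.py | grep -v "^{" | tail -14
```

```text
31.4833 [ 639.24 -220.37  157.09] [3.1406e+00 5.0000e-04 1.6618e+00] 0.7987419371852207 [-0.5  0.9 -1.2]
31.4833 [ 639.24 -220.37  157.09] [3.1406e+00 5.0000e-04 1.6618e+00] 0.7987419371852207 [-0.5  0.9 -1.2]
31.5333 [ 638.5 -220.   155.7] [-3.140e+00 -1.000e-03  1.662e+00] 0.8019323451014052
large_block 0.67 [318. 229.  71.  74.] ztop 27.4 rect [ 639.5 -220.2] [54.1 56.3] 5.7
large_tray 0.88 [316. 225. 127. 118.] ztop 12.3 rect [ 638.7 -220.7] [96.2 94.5] 5.0
nut 0.86 [400.  40.  46.  54.] ztop 26.2 rect [683.7 -83.8] [27.5 24. ] 49.7
dish 0.71 [400.  66. 161. 131.] ztop 15.0 rect [685.7 -99.6] [111.3  82.4] 5.2
        3.78292452e-05,  1.02920330e+00]), 'qd': array([-5.29237067e-04, -3.97801465e-03,  8.21251905e-03,  9.56283721e-04,
       -3.57094187e-04,  8.46505349e-05]), 'tau': array([ 1.22874134e-02, -6.01974678e+01,  2.95064342e+01,  2.58134870e-02,
        9.28753957e-05, -7.14315092e-05]), 'tcp_pos': array([ 638.24012777, -219.89534688,  154.87639164]), 'ee_rot': array([-3.13900053e+00, -1.60355903e-03,  1.66178643e+00]), 'wrist_force': array([ 0.39819414,  0.15157119, -0.
[... 564 characters left out ...]
top 13.0 rect [682.3 -85.6] [109.2 109.9] 39.3
dish 0.32 [350. 225.  17.  18.] med [641.6  90.8  41.3] ztop 44.5 rect [641.4  84.7] [67.  43.1] 78.8
strap_tray 0.91 [275. 189.  26.  35.] med [457.2 323.9   6.8] ztop 10.9 rect [465.5 341.6] [188.6  69. ] 83.4
strap_tray 0.24 [383. 278.  46.  32.] med [683.3 -86.7   6.4] ztop 13.3 rect [685.8 -86.7] [115.4 101.7] 65.3
large_tray 0.76 [375. 326.  58.  41.] med [ 628.7 -242.8    8.5] ztop 11.4 rect [ 637.8 -219.9] [96.6 97.9] 5.2
small_tray 0.62 [331. 384.  57.  49.] med [ 522.5 -363.5    9.2] ztop 11.5 rect [ 524.  -353.5] [98.3 96.3] 69.3
drip_tray 0.71 [337. 236.  11.  20.] med [607.2  92.5   8.3] ztop 14.3 rect [601.9  82. ] [65.4 24.5] 85.0
```

Everything is in place and the gripper is clear.

```bash
python3 -c "from rig import *;print(hand_in())"
```

```text
the job is handed in; nothing more can be done
None
```

I handed the job in at about 32 s of the 128 s. The last camera measurements show the nut in the dish, the strap and both blocks flat in their own recesses and the stone seat-up in the drip tray; `hand_in()` gave no verdict.

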